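Copper lampshades onto their storage plugs

ROBOT

A 7-joint arm with a two-finger parallel gripper is mounted at the origin on the work surface. World frame = base frame: x ahead of the robot, y to its left, z up, the work surface at z = 0. Lengths are in m, angles in rad, forces in N, time in s.
With the tool pointing down it reaches from about 0.425 to 0.925 m from the base axis. Payload 6.8 kg.
Tool frame: the origin (TCP) lies at the very end of the fingers, on their centre line; the grasp point (between the pads) lies 19 mm behind it; z points along the fingers, y is the line along which they close (so a half turn about z gives the same grasp; the last joint's range is limited). The gripper opens to 85 mm and grips with 20 to 120 N. Pads are 22 mm wide; open, the fingers measure 114 mm over their backs; the gripper's body (76 mm by 85 mm) begins 54 mm behind the grasp point. The pads swing forward as they close: fully open they stand 13 mm farther back than shut.
Start: joints at [1.128, 0.477, 0.022, 1.555, -0.011, 1.109, -0.083], TCP at [0.222, -0.638, 0.195] pointing down, gripper open.
Joint ranges: [-2.96, 2.96], [-0.34, 2.1], [-1.41, 1.46], [0.24, 2.44], [-1.37, 4.51], [0.17, 1.92], [-2.96, 2.96]. Speed limits (rad/s): [2.39, 2.39, 3.14, 3.14, 3.14, 3.14, 3.14].

INTERFACE

Orientations are given as a unit quaternion [w, x, y, z].
In Python, from station import bot gives the robot as it stands. The module is installed in compiled form; this text tells all that it offers.
- The arm moves only by the shell command python3 -m jog 'ROWS' [OPENING] [FORCE]. ROWS is JSON, a list of rows, each a list of 4 numbers: the shift along the tool's x, y, z in cm, then the turn about the tool's z in rad. In form: [[x, y, z, spin], ...]. A call has 1 to 20 rows; each row is the pose to reach, as a shift and turn from the pose commanded when the call began, along the tool's axes at that moment; what a row does not reach only later rows make up. A row lasts 1/12 s, in which the tool goes at most 41.7 mm and 7.16 degrees, less where a joint would pass 70% of its speed; a pose out of reach is approached as far as the arm can. A call with a gripper value outside its range is refused whole. OPENING is the closure, from -1 (fully open) to 1 (shut), set as the call begins (- or left out, the last holds). The fingers move at their own pace and stop on an object; FORCE is the grip in N (left out, the last holds). Time passes only in rows, so rows that repeat a pose let the fingers close. It gives the time, the measured TCP pose, the force, the opening and the grip force at its end, in the units of the state.
- bot.get_obs(): the state, without advancing time (a new reading comes with each control period).
- bot.read_camera(name): name is "scene" or "top" or "wrist"; returns a dict with "pixels" (400x640x3 uint8, red, green, blue), "depth" (400x640 float32, m along the optical axis (not along the pixel's ray), 0 where there is no reading), "fovy" (degrees; the focal length in pixels is half the picture's height over the tangent of half this angle, whatever the lens; pixels are square), "cx", "cy" (the principal point, pixels), "pose" (4x4, takes a point from camera to world coordinates). Camera axes: x right, y down, z forward; pixel columns grow to the right and rows downward; lengths in m; the calibration is good to about 2 mm. A picture is of the moment at which its call begins.
- bot.hand_in(): hands the job in; it is judged then, once.
The state is a dict: "t": time; "q": joint angles; "joint_vel": joint speeds; "joint_torque": joint torques, N m; "eef_pos": TCP position; "tool_rot": TCP orientation; "contact_force": force on the tool from outside, world axes, zero at the start; "torque": the same for the moment, N m; "gripper_width": opening from 0.0 (shut) to 1.0 (fully open); "grasp_force": force on a finger pad.
Only numpy, scipy, OpenCV 4.12 (cv2) and the standard library are available. Lean on these libraries where they do the work, as an engineer would, in place of code of your own. Each camera call takes 0.05 s, during which the arm holds its last target. There are 200 camera calls.

TASK

Put each of the three tapered copper lampshades over the wooden plug made for it (small, tall and wide each have their own storage block), upright, with its rim fully down on the block. Lower each one all the way before letting go rather than dropping it, and leave the two straight-sided copper shades standing where they are.

Things in the scene. Friction and masses are not known exactly. Their poses are not given: they have to be found in the camera images.
- shade_small: the small TAPERED copper lampshade, loose, mouth down: hollow cone, outside 50 mm across at the mouth (bottom), 32 mm at the flat shoulder, 45 mm high to the shoulder, wall 3 mm. On it a black neck, 24 mm across, 32 mm tall: grip that from above (40 N). Origin: centre of the mouth, at the rim; z up through the neck. Round: yaw does not matter. About 100 g, +-40 percent.
- shade_tall: the tall TAPERED copper lampshade, loose, mouth down: hollow cone, outside 66 mm across at the mouth (bottom), 36 mm at the flat shoulder, 80 mm high to the shoulder, wall 3 mm. On it a black neck, 24 mm across, 32 mm tall: grip that from above (40 N). Origin: centre of the mouth, at the rim; z up through the neck. Round: yaw does not matter. About 170 g, +-40 percent.
- shade_wide: the wide TAPERED copper lampshade, loose, mouth down: hollow cone, outside 88 mm across at the mouth (bottom), 36 mm at the flat shoulder, 50 mm high to the shoulder, wall 3 mm. On it a black neck, 24 mm across, 32 mm tall: grip that from above (40 N). Origin: centre of the mouth, at the rim; z up through the neck. Round: yaw does not matter. About 180 g, +-40 percent.
- block_small: storage block of the small tapered shade, fixed: 70 mm square wooden block, 30 mm thick, with a turned tapered plug in the middle of its top, 36 mm across at its foot, 18 mm at its flat top, 30 mm tall. Its shade goes over it with 4 mm play all round at the mouth, rim resting on the block. Origin: centre of the block's underside; z up along the plug.
- block_tall: storage block of the tall tapered shade, fixed: 84 mm square wooden block, 30 mm thick, with a turned tapered plug in the middle of its top, 52 mm across at its foot, 22 mm at its flat top, 64 mm tall. Its shade goes over it with 4 mm play all round at the mouth, rim resting on the block. Origin: centre of the block's underside; z up along the plug.
- block_wide: storage block of the wide tapered shade, fixed: 96 mm square wooden block, 30 mm thick, with a turned tapered plug in the middle of its top, 74 mm across at its foot, 22 mm at its flat top, 34 mm tall. Its shade goes over it with 4 mm play all round at the mouth, rim resting on the block. Origin: centre of the block's underside; z up along the plug.
- straight_short: a STRAIGHT-SIDED copper shade, loose, mouth down, to be left alone: a plain cylinder 48 mm across and 55 mm high with a flat top and the same black neck (24 mm across, 32 mm tall) on it. Origin: centre of the mouth, at the rim's plane; z up.
- straight_long: a STRAIGHT-SIDED copper shade, loose, mouth down, to be left alone: a plain cylinder 62 mm across and 75 mm high with a flat top and the same black neck (24 mm across, 32 mm tall) on it. Origin: centre of the mouth, at the rim's plane; z up.
- tape: a bystander, loose: a roll of pale masking tape lying flat, 90 mm across, 72 mm hole, 22 mm high. Origin: centre of its underside. It has no part in the job. (A steel washer, a wooden dowel stub, both at most 28 mm across and 22 mm high, also lie among the things.)
Mind the look-alikes: they are no part of the job. What is shaped like the block_wide but purple is not meant. What is shaped like the shade_small but blue is not meant.

How it is judged:
At the end, for the whole second after the job is handed in: Each tapered shade is over its own plug: centred within 10 mm, rim within 5 mm of the block's top (30 mm above the bench), tilted under 0.12 rad, released and at rest; both straight-sided shades stand upright (within 0.12 rad) within 30 mm of where they started (horizontal distance between shade_small and block_small below 0.01 m and z of shade_small in the frame of block_small between 0.025 and 0.035 m and angle between each of shade_small, shade_tall, shade_wide, straight_short, straight_long's own z axis and vertical below 0.12 rad and contact force between each of shade_small, shade_tall, shade_wide and the fingers below 0.05 N and linear speed of each of shade_small, shade_tall, shade_wide below 0.02 m/s and angular speed of each of shade_small, shade_tall, shade_wide below 0.2 rad/s and horizontal distance between shade_tall and block_tall below 0.01 m and z of shade_tall in the frame of block_tall between 0.025 and 0.035 m and horizontal distance between shade_wide and block_wide below 0.01 m and z of shade_wide in the frame of block_wide between 0.025 and 0.035 m and distance of each of straight_short, straight_long from where it was at the start of the episode below 0.03 m); the robot touches nothing.
It fails at once if the small tapered shade is dropped or knocked over (moves at over 0.6 m/s out of the fingers, a fall of about 18 mm) (linear speed of shade_small above 0.6 m/s and contact force between shade_small and the fingers below 0.05 N).
It fails at once if the tall tapered shade is dropped or knocked over (moves at over 0.6 m/s out of the fingers, a fall of about 18 mm) (linear speed of shade_tall above 0.6 m/s and contact force between shade_tall and the fingers below 0.05 N).
It fails at once if the wide tapered shade is dropped or knocked over (moves at over 0.6 m/s out of the fingers, a fall of about 18 mm) (linear speed of shade_wide above 0.6 m/s and contact force between shade_wide and the fingers below 0.05 N).
It fails at once if the short straight-sided shade is shifted by over 30 mm or tipped (distance of straight_short from where it was at the start of the episode above 0.03 m or angle between straight_short's own z axis and vertical above 0.5 rad).
It fails at once if the long straight-sided shade is shifted by over 30 mm or tipped (distance of straight_long from where it was at the start of the episode above 0.03 m or angle between straight_long's own z axis and vertical above 0.5 rad).
It also fails if it takes over 90 s, if anything falls off the work surface, if the arm or the gripper's body presses on something with over 40 N, if the wrist force passes 120 N, or if a joint passes its speed limit or range.

## Working session

There is one attempt and no reset: what is moved stays moved. The work goes in short steps, Python scripts to look and compute and a shell command to move; the robot and the scene stay as the last step left them, time stands still between calls to the robot, and variables do not carry over. Pictures are saved under pics/ and viewed, at most 14 in all, crops included, and the job is handed in when it is done.

```bash
mkdir -p pics; cat > h.py <<'E'
import numpy as np, cv2
from station import bot
def cam(n):
    c=bot.read_camera(n); c['f']=200/np.tan(np.radians(c['fovy'])/2); return c
def cloud(c):
    v,u=np.mgrid[0:400,0:640]; d=c['depth']
    p=np.stack([(u-c['cx'])/c['f']*d,(v-c['cy'])/c['f']*d,d,np.ones_like(d)],-1)@np.array(c['pose']).T
    p=p[...,:3]; p[d==0]=np.nan; return p
def save(c,n): cv2.imwrite(f'pics/{n}.png',c['pixels'][...,::-1])
E
python3 - <<'E'
from h import *
for n in ['top','scene']:
    c=cam(n); save(c,n); np.savez(n+'.npz',**{k:c[k] for k in ['pixels','depth','fovy','cx','cy','pose']}); print(n,c['fovy'],np.round(c['pose'],3).tolist())
o=bot.get_obs();print(o)
E
```

```text
top 42.33632615692169 [[0.015, -0.983, 0.181, 0.17], [-1.0, -0.012, 0.016, 0.017], [-0.013, -0.181, -0.983, 1.585], [0.0, 0.0, 0.0, 1.0]]
scene 44.38950178668738 [[0.453, 0.63, -0.631, 1.26], [0.891, -0.321, 0.32, -0.376], [-0.001, -0.708, -0.707, 0.96], [0.0, 0.0, 0.0, 1.0]]
{'t': 0.1, 'q': array([ 1.1278559 ,  0.47767237,  0.02236496,  1.55634583, -0.01148248,
        1.10929132, -0.08310077]), 'joint_vel': array([-1.16003534e-03, -1.04698975e-03,  5.18797446e-04, -8.85684356e-04,
        1.18386278e-03, -1.25941711e-03,  2.37929554e-05]), 'joint_torque': array([ 4.81085008e-03, -5.97755063e+01,  1.61399927e+00, -2.81950754e+01,
        1.28786746e-02,  5.02645664e-03, -1.95673050e-05]), 'eef_pos': array([ 0.22159345, -0.63697328,  0.19405649]), 'tool_rot': array([-7.68436988e-04,  9.86017020e-01,  1.66642750e-01, -2.00647859e-04]), 'contact_force': array([ 0.38404333, -0.14571959,  0.35481882]), 'torque': array([ 0.0064253 , -0.0278638 ,  0.00550938]), 'grasp_force': 0.0, 'gripper_width': 0.9992051051443557}
```

View pics/top.png

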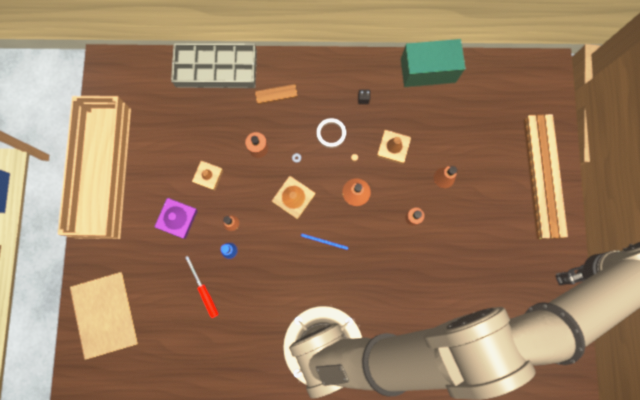

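View pics/scene.png

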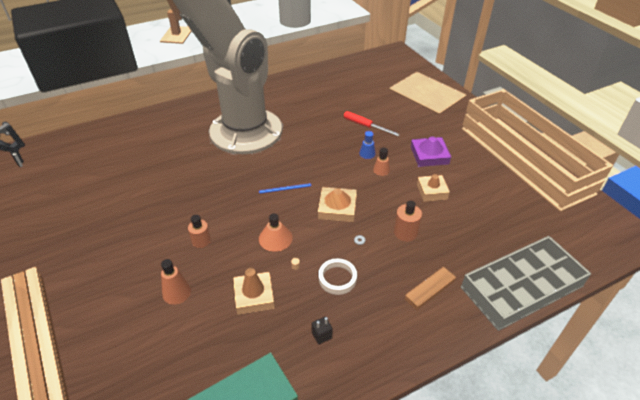

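Top view: tapered copper shades are at about (231,222) small, (357,191) wide and (447,176) tall. Straight-sided ones are at (416,215) and (256,142). The blocks are at (207,175) small, (293,196) wide and (395,146) tall. The purple block (176,218) and blue shade (228,250) are look-alikes. I'll confirm this in an enlarged crop and measure from the depth.

```bash
cat > m.py <<'E'
from h import *
C={n:{k:v for k,v in np.load(n+'.npz').items()} for n in ['top','scene']}
for c in C.values(): c['f']=200/np.tan(np.radians(float(c['fovy']))/2)
s=C['scene']['pixels'][120:320,150:470,::-1]; cv2.imwrite('pics/crop.png',cv2.resize(s,None,fx=2.5,fy=2.5,interpolation=cv2.INTER_CUBIC))
P={n:cloud(c) for n,c in C.items()}
G=dict(sh_small=(231,222,.077),sh_tall=(447,176,.112),sh_wide=(357,191,.082),st_short=(416,215,.087),st_long=(256,142,.107),b_small=(207,175,.06),b_tall=(395,146,.094),b_wide=(293,196,.064))
for g,(u,v,h) in G.items():
    p0=P['top'][v,u]; 
    for n in P:
        Q=P[n].reshape(-1,3); Q=Q[np.isfinite(Q).all(1)]
        q=Q[np.hypot(*(Q-p0)[:,:2].T)<.065]; r=[]
        for z in [h]+([.03] if g[0]=='b' else []):
            a=q[abs(q[:,2]-z)<.006 if z==h else abs(q[:,2]-z)<.004]
            if len(a)<3: r.append(None);continue
            (cx,cy),wh,ang=cv2.minAreaRect(a[:,:2].astype(np.float32))
            r+= [len(a),np.round([cx,cy,*wh,ang],4).tolist(),a[:,:2].mean(0).round(4).tolist()]
        print(g,n,q[:,2].max().round(4),r)
E
python3 m.py
```

```text
sh_small top 0.091 [46, [0.3639, 0.2868, 0.022, 0.0215, 17.1502], [0.3635, 0.2865]]
sh_small scene 0.0793 [41, [0.3673, 0.2869, 0.0224, 0.0235, 38.0195], [0.3682, 0.2859]]
sh_tall top 0.1208 [50, [0.5135, -0.3717, 0.0205, 0.0245, 44.6778], [0.5133, -0.3714]]
sh_tall scene 0.1135 [87, [0.5185, -0.3713, 0.0218, 0.0244, 72.7648], [0.5193, -0.3714]]
sh_wide top 0.0897 [46, [0.465, -0.0993, 0.021, 0.0201, 89.9177], [0.4654, -0.0994]]
sh_wide scene 0.084 [60, [0.4714, -0.0993, 0.02, 0.0251, 67.7385], [0.471, -0.0991]]
st_short top 0.093 [55, [0.3862, -0.2721, 0.022, 0.0221, 25.5151], [0.3854, -0.2717]]
st_short scene 0.0875 [62, [0.3904, -0.2731, 0.0252, 0.0216, 18.9209], [0.3921, -0.2726]]
st_long top 0.1152 [47, [0.6016, 0.2106, 0.0225, 0.021, 2.1066], [0.6013, 0.2108]]
st_long scene 0.111 [65, [0.6056, 0.2119, 0.0216, 0.026, 83.793], [0.6071, 0.2105]]
b_small top 0.067 [35, [0.5071, 0.3631, 0.0206, 0.0208, 78.933], [0.5075, 0.3636], 303, [0.509, 0.3636, 0.0712, 0.07, 70.5631], [0.5092, 0.3636]]
b_small scene 0.0623 [36, [0.5124, 0.3634, 0.0186, 0.019, 51.2009], [0.5141, 0.3624], 321, [0.5129, 0.3636, 0.0717, 0.0747, 70.0651], [0.5184, 0.3591]]
b_tall top 0.1007 [52, [0.6063, -0.214, 0.0213, 0.0243, 63.9591], [0.6062, -0.2139], 357, [0.6064, -0.2143, 0.0837, 0.0857, 73.6471], [0.6046, -0.213]]
b_tall scene 0.0976 [84, [0.6125, -0.2141, 0.023, 0.0224, 57.3564], [0.6135, -0.2145], 673, [0.6125, -0.2143, 0.0841, 0.086, 72.7916], [0.6186, -0.2161]]
b_wide top 0.0706 [84, [0.441, 0.0953, 0.0323, 0.0332, 72.1992], [0.4411, 0.0954], 435, [0.4426, 0.0954, 0.097, 0.0962, 55.9851], [0.4404, 0.0954]]
b_wide scene 0.0667 [66, [0.448, 0.0945, 0.0282, 0.0248, 70.6661], [0.4493, 0.094], 491, [0.4477, 0.0946, 0.0955, 0.1004, 56.3508], [0.454, 0.0916]]
```

View pics/crop.png

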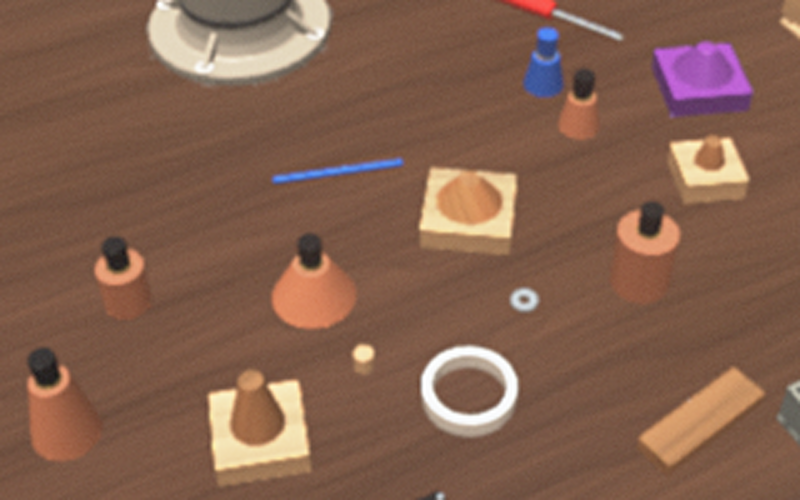

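The crop (scene view) confirms it. The cones are copper at (62,410) tall, (313,280) wide and (580,105) small, and the cylinders at (122,280) and (645,255) are straight. Next I'll move above the tall shade and use the wrist camera to resolve the 5 mm disagreement between the cameras.

```bash
cat > d.py <<'E'
import sys
from h import *
from scipy.spatial.transform import Rotation as R
o=bot.get_obs(); w,x,y,z=o['tool_rot']; r=R.from_quat([x,y,z,w])
t=np.array(list(map(float,sys.argv[1:4])))
print('cm',(r.inv().apply(t-o['eef_pos'])*100).round(2),'R',r.as_matrix().round(3).tolist(),'t',o['t'])
E
python3 d.py .516 -.371 .23
```

```text
cm [ 36.55 -15.45  -3.58] R [[0.944, 0.329, -0.001], [0.329, -0.944, 0.001], [-0.0, -0.002, -1.0]] t 0.1
```

```bash
python3 -m jog '[[3,-1.2,-1,0],[7,-3,-2,0],[11,-4.6,-3,0],[15,-6.3,-3.6,0],[19,-8,-3.6,0],[23,-9.7,-3.6,0],[27,-11.4,-3.6,0],[31,-13.1,-3.6,0],[34,-14.4,-3.6,0],[36,-15.2,-3.6,0],[36.5,-15.4,-3.6,0],[36.5,-15.4,-3.6,0],[36.5,-15.4,-3.6,0],[36.5,-15.4,-3.6,0]]' -1 40
cat > w.py <<'E'
import sys
from h import *
c=cam('wrist'); save(c,sys.argv[1]); P=cloud(c); o=bot.get_obs()
print('t',o['t'],'eef',o['eef_pos'].round(4),'cam',np.round(c['pose'],3).tolist(),c['fovy'])
Q=P.reshape(-1,3); Q=Q[np.isfinite(Q).all(1)]
# args: name, then x y ztop groups
a=list(map(float,sys.argv[2:]))
for i in range(0,len(a),3):
    q=Q[np.hypot(Q[:,0]-a[i],Q[:,1]-a[i+1])<.03]; q=q[abs(q[:,2]-a[i+2])<.006]
    if len(q)<5: print('none');continue
    print(len(q),cv2.minEnclosingCircle(q[:,:2].astype(np.float32)),q.mean(0).round(4),np.median(q[:,2]))
E
python3 w.py w1 .516 -.371 .112 .609 -.214 .094
```

```text
t: 1.27
eef_pos: [0.5142, -0.3741, 0.2306]
tool_rot: [0.0, 0.986, 0.165, -0.001]
contact_force: [-0.1, 0.6, 0.2]
gripper_width: 0.997
grasp_force: 0.0
t 1.3167 eef [ 0.5141 -0.3742  0.2307] cam [[0.326, -0.908, -0.263, 0.581], [-0.945, -0.313, -0.092, -0.353], [0.001, 0.279, -0.96, 0.41], [0.0, 0.0, 0.0, 1.0]] 65.11895308744721
462 ((0.5149276852607727, -0.37324151396751404), 0.011934149079024792) [ 0.5156 -0.373   0.1122] 0.11231394796360783
639 ((0.607501745223999, -0.216028094291687), 0.012410827912390232) [ 0.6076 -0.2173  0.0934] 0.0938064804346006
```

View pics/w1.png

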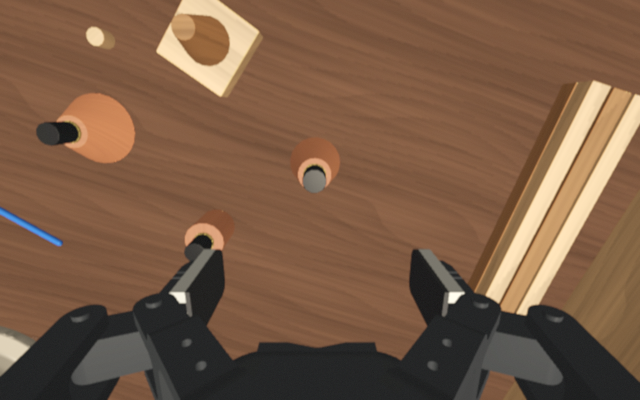

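The wrist view shows the tall shade's neck at (315,180), centred between the fingers, and the tall plug at (185,28). Depth fits match the true heights and radii, so I'll trust the wrist camera. Descending to grip.

```bash
python3 -m jog '[[0.1,-0.07,3,0],[0.1,-0.07,6,0],[0.1,-0.07,9,0],[0.1,-0.07,11.5,0],[0.1,-0.07,13.5,0],[0.1,-0.07,14.3,0],[0.1,-0.07,14.6,0],[0.1,-0.07,14.6,0],[0.1,-0.07,14.6,0],[0.1,-0.07,14.6,0]]' -1 40
python3 -m jog '[[0,0,0,0],[0,0,0,0],[0,0,0,0],[0,0,0,0],[0,0,0,0],[0,0,0,0],[0,0,0,0],[0,0,0,0],[0,0,0,0],[0,0,0,0],[0,0,0,0],[0,0,0,0]]' 1 40
```

```text
t: 2.15
eef_pos: [0.5176, -0.3721, 0.0866]
tool_rot: [0.001, 0.986, 0.166, 0.001]
contact_force: [0.5, 0.3, 0.1]
gripper_width: 0.999
grasp_force: 0.0
t: 3.15
eef_pos: [0.5167, -0.3712, 0.0849]
tool_rot: [0.0, 0.986, 0.167, 0.0]
contact_force: [0.3, 0.3, -0.3]
gripper_width: -0.003
grasp_force: 0.0
```

The gripper shut on nothing, so I need to look.

```bash
python3 w.py w2 .516 -.371 .112; python3 - <<'E'
from h import *
c=cam('scene'); p=c['pixels'][180:340,90:290]; cv2.imwrite('pics/s2.png',cv2.resize(p,None,fx=3,fy=3)[...,::-1])
a=cv2.imread('pics/w2.png'); b=cv2.imread('pics/s2.png'); b=cv2.resize(b,(500,400)); cv2.imwrite('pics/j2.png',cv2.resize(np.hstack([a,b]),(800,281)))
E
```

```text
t 3.2 eef [ 0.5167 -0.3712  0.0849] cam [[0.329, -0.907, -0.262, 0.584], [-0.944, -0.316, -0.092, -0.35], [0.001, 0.278, -0.961, 0.264], [0.0, 0.0, 0.0, 1.0]] 65.11895308744721
526 ((0.5181713700294495, -0.3721904158592224), 0.011649965308606625) [ 0.5226 -0.3703  0.1112] 0.11197036783236342
```

View pics/j2.png

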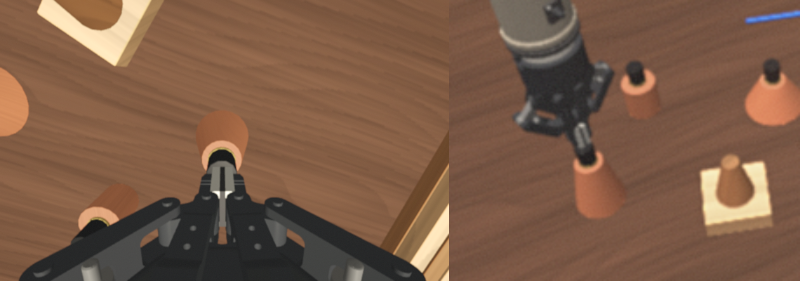

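```bash
python3 - <<'E'
from h import *
c=cam('wrist'); P=cloud(c)
p=c['pixels'][130:330,200:440]; cv2.imwrite('pics/w3.png',cv2.resize(p,None,fx=3,fy=3,interpolation=cv2.INTER_CUBIC)[...,::-1])
for v in range(210,280,10): print(v,[tuple((P[v,u]*1000).round().astype(int)) if np.isfinite(P[v,u,0]) else None for u in range(285,350,8)])
o=bot.get_obs(); print(o['gripper_width'],o['grasp_force'])
E
```

```text
210 [(np.int64(513), np.int64(-352), np.int64(60)), (np.int64(521), np.int64(-356), np.int64(79)), (np.int64(523), np.int64(-361), np.int64(81)), (np.int64(525), np.int64(-366), np.int64(81)), (np.int64(527), np.int64(-370), np.int64(83)), (np.int64(528), np.int64(-375), np.int64(80)), (np.int64(530), np.int64(-380), np.int64(81)), (np.int64(530), np.int64(-385), np.int64(74)), (np.int64(523), np.int64(-396), np.int64(45))]
220 [(np.int64(507), np.int64(-354), np.int64(64)), (np.int64(515), np.int64(-358), np.int64(81)), (np.int64(520), np.int64(-362), np.int64(89)), (np.int64(525), np.int64(-366), np.int64(99)), (np.int64(526), np.int64(-370), np.int64(99)), (np.int64(527), np.int64(-375), np.int64(95)), (np.int64(525), np.int64(-381), np.int64(84)), (np.int64(525), np.int64(-387), np.int64(79)), (np.int64(502), np.int64(-409), np.int64(1))]
230 [(np.int64(474), np.int64(-358), np.int64(0)), (np.int64(509), np.int64(-360), np.int64(80)), (np.int64(521), np.int64(-363), np.int64(107)), (np.int64(524), np.int64(-366), np.int64(112)), (np.int64(526), np.int64(-370), np.int64(112)), (np
[... 1244 characters left out ...]
(np.int64(528), np.int64(-370), np.int64(149)), (np.int64(529), np.int64(-373), np.int64(149)), (np.int64(526), np.int64(-377), np.int64(142)), (np.int64(527), np.int64(-381), np.int64(141)), (np.int64(465), np.int64(-423), np.int64(0))]
270 [(np.int64(519), np.int64(-359), np.int64(149)), (np.int64(521), np.int64(-362), np.int64(151)), (np.int64(526), np.int64(-364), np.int64(157)), (np.int64(527), np.int64(-367), np.int64(158)), (np.int64(527), np.int64(-370), np.int64(157)), (np.int64(528), np.int64(-373), np.int64(156)), (np.int64(529), np.int64(-376), np.int64(156)), (np.int64(527), np.int64(-380), np.int64(151)), (np.int64(528), np.int64(-384), np.int64(149))]
0.0006345620207358524 0.0
```

View pics/w3.png

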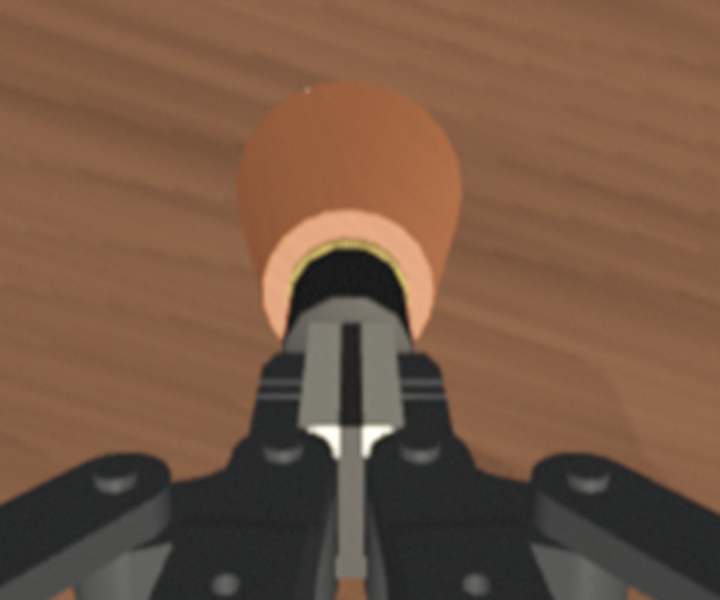

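The gripper closed above the neck. The wrist depth puts the fingertips at z≈0.125 while the reported TCP is 0.085, so the true fingertips are about 40 mm higher than stated. I'll reopen and measure the tips directly.

```bash
cat > tip.py <<'E'
from h import *
c=cam('wrist'); P=cloud(c).reshape(-1,3); o=bot.get_obs(); e=o['eef_pos']
from scipy.spatial.transform import Rotation as R
w,x,y,z=o['tool_rot']; T=R.from_quat([x,y,z,w]).inv().apply(P-e)
T=T[np.isfinite(T).all(1)]
# tool-frame points near fingers: bins along y, most forward z
for lo in np.arange(-.06,.06,.008):
    m=(T[:,1]>=lo)&(T[:,1]<lo+.008)&(abs(T[:,0])<.013)&(T[:,2]<-.0)
    print(round(lo,3),m.sum(),T[m,2].max().round(4) if m.any() else None)
print(e,o['gripper_width'],o['grasp_force'])
E
python3 tip.py
python3 -m jog '[[0,0,0,0],[0,0,0,0],[0,0,0,0],[0,0,0,0],[0,0,0,0],[0,0,0,0],[0,0,0,0],[0,0,0,0]]' -1 40
python3 tip.py
```

```text
-0.06 933 -0.1124
-0.052 2523 -0.1017
-0.044 3805 -0.0922
-0.036 3713 -0.0831
-0.028 2392 -0.0813
-0.02 639 -0.077
-0.012 1344 -0.0002
-0.004 4197 -0.0005
0.004 2874 -0.0002
0.012 693 -0.0
0.02 1769 -0.0789
0.028 2623 -0.0815
0.036 4668 -0.0877
0.044 2872 -0.097
0.052 1560 -0.1073
[ 0.51664684 -0.37114685  0.08491758] 0.005023934376094742 0.0
t: 4.02
eef_pos: [0.5167, -0.3712, 0.0849]
tool_rot: [0.0, 0.986, 0.167, -0.0]
contact_force: [0.1, -0.6, -0.3]
gripper_width: 0.999
grasp_force: 0.0
-0.06 4322 -0.0571
-0.052 1901 -0.0538
-0.044 3125 -0.0483
-0.036 147 -0.1005
-0.028 3 -0.1283
-0.02 481 -0.1087
-0.012 2239 -0.0001
-0.004 2649 -0.0001
0.004 2602 -0.0
0.012 1197 -0.0001
0.02 78 -0.113
0.028 27 -0.1233
0.036 598 -0.0625
0.044 3706 -0.0496
0.052 2010 -0.0565
[ 0.51667382 -0.37119622  0.08491159] 0.9965951290853847 0.0
```

```bash
python3 -m jog '[[0,0.1,1,0],[0,0.1,2,0],[0,0.1,2.8,0],[0,0.1,3.3,0],[0,0.1,3.5,0],[0,0.1,3.5,0],[0,0.1,3.5,0],[0,0.1,3.5,0]]' -1 40
python3 tip.py | grep -v None | head -3
python3 -m jog '[[0,0,0,0],[0,0,0,0],[0,0,0,0],[0,0,0,0],[0,0,0,0],[0,0,0,0],[0,0,0,0],[0,0,0,0],[0,0,0,0],[0,0,0,0]]' 1 40
```

```text
t: 4.73
eef_pos: [0.5173, -0.3723, 0.0503]
tool_rot: [0.0, 0.986, 0.167, 0.0]
contact_force: [-0.2, 0.5, -0.5]
gripper_width: 0.999
grasp_force: 0.0
-0.06 4285 -0.0563
-0.052 1915 -0.054
-0.044 3114 -0.0491
t: 5.62
eef_pos: [0.517, -0.372, 0.05]
tool_rot: [-0.0, 0.986, 0.167, 0.0]
contact_force: [-0.4, 0.8, 2.1]
gripper_width: 0.266
grasp_force: 39.2
```

Gripped: width 0.266, about 23 mm, at 39 N. Lifting.

```bash
python3 -m jog '[[0,0,-0.5,0],[0,0,-1.5,0],[0,0,-3,0],[0,0,-5,0],[0,0,-7,0],[0,0,-9,0],[0,0,-10.2,0],[0,0,-10.8,0],[0,0,-11,0],[0,0,-11,0],[0,0,-11,0],[0,0,-11,0]]'
cat > rel.py <<'E'
import sys
from h import *
# args: shade shoulder height, mouth r, plug x y ztop plug topradius
H,rm,px,py,pz=map(float,sys.argv[1:6])
c=cam('wrist'); save(c,sys.argv[6]); P=cloud(c).reshape(-1,3); P=P[np.isfinite(P).all(1)]; o=bot.get_obs(); e=o['eef_pos']
q=P[(np.hypot(P[:,0]-px,P[:,1]-py)<.03)&(abs(P[:,2]-pz)<.005)]
plug=None
if len(q)>30: plug,r=cv2.minEnclosingCircle(q[:,:2].astype(np.float32)); print('plug',np.round(plug,4),round(r,4),len(q))
# cone fit: radius linear in height, unknown centre & rim z
from scipy.optimize import least_squares
rt={'0.08':.018,'0.045':.016,'0.05':.018}[str(H)]
z0=e[2]+.036-.006-H
q=P[(np.hypot(*(P-e)[:,:2].T)<rm+.008)&(P[:,2]>z0-.003)&(P[:,2]<z0+H-.004)]
f=lambda a:(np.hypot(q[:,0]-a[0],q[:,1]-a[1])-(rm-(rm-rt)*(q[:,2]-a[2])/H))
s=least_squares(f,[e[0],e[1],z0],loss='soft_l1',f_scale=.002); print('shade',s.x.round(4),len(q),'rms',np.sqrt(np.mean(s.fun**2)).round(4),'z0 guess',z0.round(4),'eef',e.round(4),'w',o['gripper_width'],o['grasp_force'],o['t'])
E
python3 rel.py .08 .033 .6075 -.216 .094 w4
```

```text
t: 6.62
eef_pos: [0.5162, -0.3717, 0.1586]
tool_rot: [-0.001, 0.986, 0.167, -0.001]
contact_force: [0.1, -0.3, -2.0]
gripper_width: 0.266
grasp_force: 39.3
plug [ 0.6076 -0.2166] 0.0121 786
shade [ 0.5147 -0.3736  0.108 ] 4302 rms 0.0003 z0 guess 0.1086 eef [ 0.5163 -0.3717  0.1586] w 0.2633349362295498 39.29761826992035 6.6667
```

View pics/w4.png

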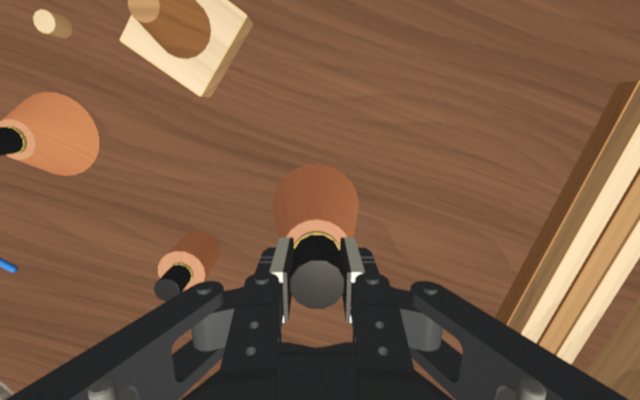

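The tall shade hangs upright in the pads, centred at (317,240), with the plug at (145,8). The cone fit has 0.3 mm rms. Moving over the plug.

```bash
python3 -m jog '[[0.5,-0.4,0,0],[2,-1.7,0,0],[4,-3.4,0,0],[6.2,-5.3,0,0],[8.5,-7.2,0,0],[10.5,-8.9,0,0],[12.2,-10.3,0,0],[13.3,-11.3,0,0],[13.9,-11.8,0,0],[13.9,-11.8,0,0],[13.9,-11.8,0,0],[13.9,-11.8,0,0],[13.9,-11.8,0,0]]'
python3 rel.py .08 .033 .6075 -.216 .094 w5
```

```text
t: 7.75
eef_pos: [0.6085, -0.2172, 0.1599]
tool_rot: [0.0, 0.986, 0.165, -0.0]
contact_force: [-1.9, -0.1, -1.0]
gripper_width: 0.265
grasp_force: 39.3
shade [ 0.607  -0.2192  0.1093] 4266 rms 0.0003 z0 guess 0.1099 eef [ 0.6087 -0.2169  0.1599] w 0.2659645915252647 39.294052720069885 7.8
```

```bash
python3 -m jog '[[0.15,-0.23,0,0],[0.15,-0.23,0.5,0],[0.15,-0.23,1.2,0],[0.15,-0.23,2,0],[0.15,-0.23,2.8,0],[0.15,-0.23,3.6,0],[0.15,-0.23,4.4,0],[0.15,-0.23,5.2,0],[0.15,-0.23,6,0],[0.15,-0.23,6.5,0],[0.15,-0.23,6.9,0],[0.15,-0.23,7.2,0],[0.15,-0.23,7.2,0],[0.15,-0.23,7.2,0]]'
python3 rel.py .08 .033 .6075 -.216 .094 w5
```

```text
t: 8.97
eef_pos: [0.6103, -0.2124, 0.088]
tool_rot: [0.0, 0.986, 0.167, 0.0]
contact_force: [-0.1, -0.4, -1.5]
gripper_width: 0.269
grasp_force: 39.3
plug [ 0.6094 -0.2143] 0.0233 640
shade [ 0.6087 -0.2144  0.0375] 4294 rms 0.0003 z0 guess 0.0383 eef [ 0.6105 -0.2124  0.0883] w 0.26690291311220204 39.29427087306976 9.0167
```

```bash
python3 -m jog '[[-0.08,0.08,0,0],[-0.12,0.12,0.2,0],[-0.12,0.12,0.4,0],[-0.12,0.12,0.55,0],[-0.12,0.12,0.65,0],[-0.12,0.12,0.72,0],[-0.12,0.12,0.76,0],[-0.12,0.12,0.76,0],[-0.12,0.12,0.76,0]]'
python3 rel.py .08 .033 .6075 -.216 .094 w5
```

```text
t: 9.77
eef_pos: [0.6094, -0.2139, 0.0803]
tool_rot: [0.0, 0.986, 0.167, 0.0]
contact_force: [0.4, 0.3, -1.1]
gripper_width: 0.267
grasp_force: 39.3
plug [ 0.6105 -0.2154] 0.0217 679
shade [ 0.6054 -0.2163  0.0445] 6785 rms 0.0028 z0 guess 0.0304 eef [ 0.6095 -0.2139  0.0804] w 0.2643207922435266 39.294068813323975 9.8167
```

```bash
python3 -m jog '[[0,0,0.05,0],[0,0,0.1,0],[0,0,0.15,0],[0,0,0.15,0],[0,0,0.15,0]]'
```

```text
t: 10.23
eef_pos: [0.6099, -0.2138, 0.0799]
tool_rot: [0.0, 0.986, 0.167, 0.001]
contact_force: [-1.6, 0.9, 5.7]
gripper_width: 0.264
grasp_force: 40.2
```

Contact with the block (5.7 N up). Release, rise, and go over the wide shade.

```bash
python3 -m jog '[[0,0,0,0],[0,0,0,0],[0,0,0,0],[0,0,0,0],[0,0,0,0],[0,0,0,0],[0,0,0,0],[0,0,-0.5,0],[0,0,-1.5,0],[0,0,-3,0],[0,0,-6,0],[0,0,-9,0],[0,0,-12,0],[0,0,-14,0],[0,0,-15,0],[0,0,-15,0]]' -1
python3 -m jog '[[-2,-3,0,0],[-4,-6,0,0],[-6,-9,0,0],[-8,-12,0,0],[-9.4,-14.5,0,0],[-9.75,-15.5,0,0],[-9.75,-15.5,0,0],[-9.75,-15.5,0,0],[-9.75,-15.5,0,0]]'
python3 w.py w6 .467 -.1 .082 .443 .094 .064 .608 -.216 .142
```

```text
t: 11.57
eef_pos: [0.611, -0.2143, 0.2323]
tool_rot: [0.001, 0.986, 0.167, 0.003]
contact_force: [1.1, -0.2, 0.8]
gripper_width: 1.001
grasp_force: 0.0
t: 12.32
eef_pos: [0.4671, -0.1004, 0.2284]
tool_rot: [0.0, 0.986, 0.166, -0.0]
contact_force: [0.2, 0.2, -0.3]
gripper_width: 0.996
grasp_force: 0.0
t 12.3667 eef [ 0.4672 -0.1005  0.2284] cam [[0.328, -0.907, -0.262, 0.534], [-0.945, -0.315, -0.092, -0.079], [0.001, 0.278, -0.961, 0.408], [0.0, 0.0, 0.0, 1.0]] 65.11895308744721
390 ((0.4663577377796173, -0.09995944797992706), 0.011944194324314594) [ 0.4667 -0.0998  0.0822] 0.08238246666667345
651 ((0.4425320327281952, 0.09394457191228867), 0.016454586759209633) [0.4437 0.0921 0.0626] 0.06337475516754737
859 ((0.604812741279602, -0.21623092889785767), 0.01168502401560545) [ 0.6073 -0.214   0.1419] 0.1422639808587698
```

View pics/w6.png

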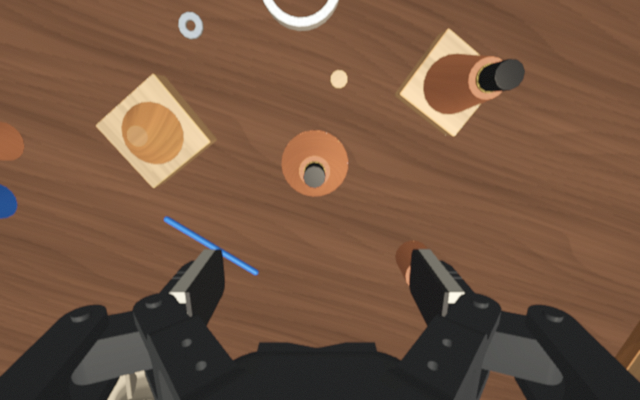

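The tall shade is seated: its neck top at (508,74) reads 0.142 as expected. The wide shade's neck is at (315,175) and the wide plug at (140,133). Descending to the neck.

```bash
python3 -m jog '[[0.15,-0.2,4,0],[0.15,-0.2,8,0],[0.15,-0.2,12,0],[0.15,-0.2,15,0],[0.15,-0.2,17.5,0],[0.15,-0.2,19,0],[0.15,-0.2,20,0],[0.15,-0.2,20.6,0],[0.15,-0.2,20.8,0],[0.15,-0.2,20.8,0],[0.15,-0.2,20.8,0]]' -1 40
python3 -m jog '[[0,0,0,0],[0,0,0,0],[0,0,0,0],[0,0,0,0],[0,0,0,0],[0,0,0,0],[0,0,0,0],[0,0,0,0],[0,0,0,0],[0,0,0,0]]' 1 40
```

```text
t: 13.28
eef_pos: [0.4681, -0.0973, 0.0216]
tool_rot: [0.0, 0.986, 0.167, 0.001]
contact_force: [0.5, -0.7, 0.6]
gripper_width: 0.999
grasp_force: 0.0
t: 14.12
eef_pos: [0.4674, -0.0972, 0.0211]
tool_rot: [0.0, 0.986, 0.167, 0.0]
contact_force: [-1.6, -1.0, 5.5]
gripper_width: 0.266
grasp_force: 39.0
```

```bash
python3 -m jog '[[0,0,-0.5,0],[0,0,-1.5,0],[0,0,-3,0],[0,0,-4.5,0],[0,0,-6,0],[0,0,-7,0],[0,0,-7.8,0],[0,0,-8,0],[0,0,-8,0],[0,0,-8,0],[0,0,-8,0]]'
python3 rel.py .05 .044 .4425 .094 .064 w7
```

```text
t: 15.03
eef_pos: [0.4665, -0.0971, 0.1001]
tool_rot: [-0.0, 0.986, 0.167, -0.001]
contact_force: [-0.1, 0.3, -1.6]
gripper_width: 0.267
grasp_force: 39.4
plug [0.4432 0.0933] 0.0158 1436
shade [ 0.4656 -0.0996  0.079 ] 8031 rms 0.0004 z0 guess 0.0801 eef [ 0.4665 -0.097   0.1001] w 0.265351965008316 39.41802978515625 15.0833
```

```bash
python3 -m jog '[[0.1,-0.5,0,0],[0.4,-2,0,0],[0.9,-4,0,0],[1.4,-6.3,0,0],[2,-9,0,0],[2.6,-11.7,0,0],[3.1,-14.2,0,0],[3.6,-16.4,0,0],[4,-18,0,0],[4.2,-18.8,0,0],[4.2,-19,0,0],[4.2,-19,0,0],[4.2,-19,0,0],[4.2,-19,0,0],[4.2,-19,0,0]]'
python3 rel.py .05 .044 .4425 .094 .064 w8
```

```text
t: 16.33
eef_pos: [0.4445, 0.0949, 0.1007]
tool_rot: [0.0, 0.986, 0.166, -0.0]
contact_force: [0.2, 0.1, -0.9]
gripper_width: 0.265
grasp_force: 39.4
shade [0.4436 0.0924 0.0796] 8057 rms 0.0004 z0 guess 0.0807 eef [0.4445 0.0951 0.1007] w 0.26322010623299735 39.41711068153381 16.3833
```

```bash
python3 -m jog '[[-0.02,-0.06,0.3,0],[-0.04,-0.1,1,0],[-0.04,-0.1,1.8,0],[-0.04,-0.1,2.6,0],[-0.04,-0.1,3.3,0],[-0.04,-0.1,3.8,0],[-0.04,-0.1,4.2,0],[-0.04,-0.1,4.2,0],[-0.04,-0.1,4.2,0]]'
python3 rel.py .05 .044 .4425 .094 .064 w8
```

```text
t: 17.13
eef_pos: [0.4436, 0.097, 0.0586]
tool_rot: [-0.0, 0.986, 0.167, -0.0]
contact_force: [0.3, 0.5, -1.1]
gripper_width: 0.264
grasp_force: 39.4
plug [0.4425 0.094 ] 0.03 719
shade [0.4427 0.0944 0.0375] 8070 rms 0.0004 z0 guess 0.0388 eef [0.4438 0.097  0.0588] w 0.2664641847486652 39.4173127412796 17.1833
```

```bash
python3 -m jog '[[0,0.08,0.2,0],[0,0.08,0.4,0],[0,0.08,0.55,0],[0,0.08,0.65,0],[0,0.08,0.72,0],[0,0.08,0.77,0],[0,0.08,0.8,0],[0,0.08,0.8,0],[0,0.08,0.8,0]]'
```

```text
t: 17.93
eef_pos: [0.444, 0.0961, 0.0511]
tool_rot: [0.0, 0.986, 0.167, 0.0]
contact_force: [-2.3, -1.1, 5.8]
gripper_width: 0.265
grasp_force: 40.2
```

```bash
python3 -m jog '[[0,0,0,0],[0,0,0,0],[0,0,0,0],[0,0,0,0],[0,0,0,0],[0,0,0,0],[0,0,0,0],[0,0,-0.5,0],[0,0,-1.5,0],[0,0,-3,0],[0,0,-6,0],[0,0,-9,0],[0,0,-12,0],[0,0,-14,0],[0,0,-15,0],[0,0,-15,0]]' -1
python3 -m jog '[[0,-2,0,0],[-0.2,-5,0,0],[-0.4,-8.5,0,0],[-0.6,-12,0,0],[-0.8,-15.5,0,0],[-1,-18.5,0,0],[-1.1,-20.2,0,0],[-1.1,-20.6,0,0],[-1.1,-20.6,0,0],[-1.1,-20.6,0,0],[-1.1,-20.6,0,0]]'
python3 w.py w9 .365 .285 .077 .508 .361 .06 .443 .094 .112
```

```text
t: 19.27
eef_pos: [0.4455, 0.0967, 0.2035]
tool_rot: [-0.0, 0.986, 0.167, 0.003]
contact_force: [0.3, 0.4, 0.2]
gripper_width: 0.998
grasp_force: 0.0
t: 20.18
eef_pos: [0.3664, 0.2854, 0.2001]
tool_rot: [0.001, 0.986, 0.165, -0.001]
contact_force: [-0.4, 0.6, 0.0]
gripper_width: 0.999
grasp_force: 0.0
t 20.2333 eef [0.3665 0.2855 0.2003] cam [[0.327, -0.908, -0.263, 0.433], [-0.945, -0.314, -0.093, 0.307], [0.002, 0.279, -0.96, 0.379], [0.0, 0.0, 0.0, 1.0]] 65.11895308744721
449 ((0.36349713802337646, 0.28656652569770813), 0.012043796479701996) [0.3643 0.2868 0.0772] 0.07737787228523374
370 ((0.5081636905670166, 0.3629978895187378), 0.010930102318525314) [0.5056 0.3618 0.0591] 0.05969229751153424
682 ((0.44264715909957886, 0.09368446469306946), 0.01268757414072752) [0.4431 0.0956 0.1119] 0.11239317504355836
```

View pics/w9.png

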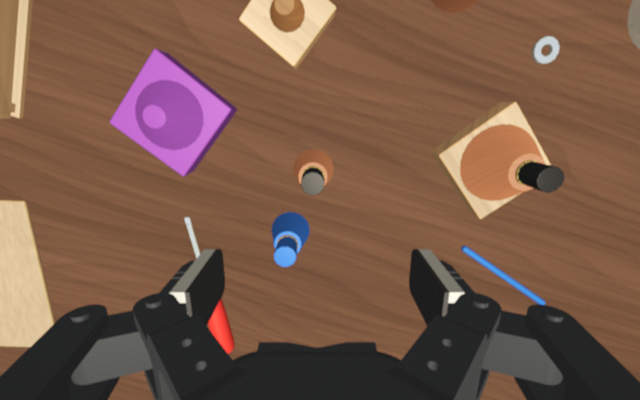

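The wide shade is seated: neck top at (545,178) reads 0.112. The copper cone at (313,180) is the small shade, the blue look-alike is at (288,240), and the small plug is at (285,5). Descending to grip the small one.

```bash
python3 -m jog '[[-0.07,-0.35,3,0],[-0.07,-0.35,7,0],[-0.07,-0.35,11,0],[-0.07,-0.35,14,0],[-0.07,-0.35,16,0],[-0.07,-0.35,17.4,0],[-0.07,-0.35,18.2,0],[-0.07,-0.35,18.5,0],[-0.07,-0.35,18.5,0],[-0.07,-0.35,18.5,0]]' -1 40
python3 -m jog '[[0,0,0,0],[0,0,0,0],[0,0,0,0],[0,0,0,0],[0,0,0,0],[0,0,0,0],[0,0,0,0],[0,0,0,0],[0,0,0,0],[0,0,0,0]]' 1 40
```

```text
t: 21.07
eef_pos: [0.3648, 0.2904, 0.0165]
tool_rot: [-0.0, 0.986, 0.166, 0.001]
contact_force: [-0.3, 0.3, 0.6]
gripper_width: 1.003
grasp_force: 0.0
t: 21.9
eef_pos: [0.3643, 0.2903, 0.016]
tool_rot: [-0.0, 0.986, 0.167, 0.0]
contact_force: [0.2, -1.1, 5.5]
gripper_width: 0.268
grasp_force: 39.1
```

```bash
python3 -m jog '[[0,0,-0.5,0],[0,0,-1.5,0],[0,0,-3,0],[0,0,-4.5,0],[0,0,-6,0],[0,0,-7,0],[0,0,-7.8,0],[0,0,-8,0],[0,0,-8,0],[0,0,-8,0],[0,0,-8,0]]'
python3 rel.py .045 .025 .508 .362 .06 w10
```

```text
t: 22.82
eef_pos: [0.3636, 0.2898, 0.0951]
tool_rot: [0.0, 0.986, 0.167, -0.001]
contact_force: [-0.5, 0.2, -0.8]
gripper_width: 0.267
grasp_force: 39.3
shade [0.3629 0.2868 0.0784] 2483 rms 0.0003 z0 guess 0.0801 eef [0.3636 0.2898 0.0951] w 0.2667795115678663 39.328266978263855 22.8667
```

```bash
python3 -m jog '[[0.5,0,0,0],[2,-0.3,0,0],[4,-0.6,0,0],[6,-0.9,0,0],[7.2,-1,0,0],[7.8,-1.1,0,0],[8,-1.1,0,0],[8,-1.1,0,0],[8,-1.1,0,0],[8,-1.1,0,0]]'
python3 rel.py .045 .025 .508 .362 .06 w11
```

```text
t: 23.7
eef_pos: [0.4352, 0.3265, 0.0957]
tool_rot: [0.0, 0.986, 0.167, -0.0]
contact_force: [-0.9, -0.1, -0.8]
gripper_width: 0.265
grasp_force: 39.3
plug [0.5089 0.3635] 0.0107 813
shade [0.4345 0.3234 0.079 ] 2497 rms 0.0003 z0 guess 0.0808 eef [0.4353 0.3265 0.0958] w 0.26559092005377655 39.322307109832764 23.75
```

```bash
python3 -m jog '[[0.5,-0.1,0,0],[2,-0.3,0,0],[4,-0.6,0,0],[6,-0.9,0,0],[7.4,-1.2,0,0],[8.1,-1.3,0,0],[8.3,-1.3,0,0],[8.3,-1.3,0,0],[8.3,-1.3,0,0],[8.3,-1.3,0,0],[8.3,-1.3,0,0]]'
python3 rel.py .045 .025 .508 .362 .06 w12
```

```text
t: 24.67
eef_pos: [0.5095, 0.3661, 0.0959]
tool_rot: [0.0, 0.986, 0.167, -0.0]
contact_force: [-0.5, -0.4, -0.8]
gripper_width: 0.267
grasp_force: 39.3
shade [0.5088 0.3631 0.0792] 2491 rms 0.0003 z0 guess 0.0809 eef [0.5097 0.3661 0.0959] w 0.261850956824197 39.32546317577362 24.7167
```

Aligned within about 0.3 mm. Lowering.

```bash
python3 -m jog '[[0,0,0.3,0],[0,0,1,0],[0,0,1.8,0],[0,0,2.6,0],[0,0,3.3,0],[0,0,3.8,0],[0,0,4.1,0],[0,0,4.2,0],[0,0,4.2,0],[0,0,4.2,0]]'
python3 rel.py .045 .025 .508 .362 .06 w12
```

```text
t: 25.55
eef_pos: [0.5103, 0.3666, 0.0541]
tool_rot: [-0.0, 0.986, 0.167, 0.0]
contact_force: [0.0, -0.4, -0.8]
gripper_width: 0.265
grasp_force: 39.3
plug [0.5103 0.3637] 0.0215 618
shade [0.5096 0.3636 0.0373] 2500 rms 0.0003 z0 guess 0.0392 eef [0.5104 0.3667 0.0542] w 0.26573739462403045 39.32520568370819 25.6
```

```bash
python3 -m jog '[[-0.05,0,0.2,0],[-0.05,0,0.4,0],[-0.05,0,0.55,0],[-0.05,0,0.65,0],[-0.05,0,0.72,0],[-0.05,0,0.76,0],[-0.05,0,0.79,0],[-0.05,0,0.79,0],[-0.05,0,0.79,0]]'
```

```text
t: 26.35
eef_pos: [0.5098, 0.3663, 0.0462]
tool_rot: [0.0, 0.986, 0.167, 0.0]
contact_force: [-0.4, -1.6, 2.8]
gripper_width: 0.262
grasp_force: 39.5
```

Contact. Release, rise and check.

```bash
python3 -m jog '[[0,0,0,0],[0,0,0,0],[0,0,0,0],[0,0,0,0],[0,0,0,0],[0,0,0,0],[0,0,0,0],[0,0,-0.5,0],[0,0,-1.5,0],[0,0,-3,0],[0,0,-6,0],[0,0,-9,0],[0,0,-12,0],[0,0,-14,0],[0,0,-15,0],[0,0,-15,0],[0,0,-15,0],[0,0,-15,0],[0,0,-15,0]]' -1
python3 w.py w13 .509 .363 .107; python3 - <<'E'
from h import *
c=cam('scene'); cv2.imwrite('pics/end.png',cv2.resize(c['pixels'][120:320,150:470],None,fx=2.5,fy=2.5)[...,::-1])
P=cloud(c).reshape(-1,3);P=P[np.isfinite(P).all(1)]
for x,y,z in [(.390,-.273,.087),(.606,.211,.107),(.612,-.214,.142),(.447,.095,.112),(.513,.363,.107)]:
    q=P[(np.hypot(P[:,0]-x,P[:,1]-y)<.03)&(abs(P[:,2]-z)<.006)]; print(cv2.minAreaRect(q[:,:2].astype(np.float32))[0],len(q))
E
```

```text
t: 27.93
eef_pos: [0.5089, 0.3654, 0.194]
tool_rot: [0.001, 0.986, 0.167, -0.001]
contact_force: [-1.0, 0.4, -0.3]
gripper_width: 0.999
grasp_force: 0.0
t 27.9833 eef [0.5089 0.3656 0.1941] cam [[0.329, -0.907, -0.264, 0.576], [-0.944, -0.316, -0.094, 0.387], [0.002, 0.28, -0.96, 0.373], [0.0, 0.0, 0.0, 1.0]] 65.11895308744721
572 ((0.5092182159423828, 0.3628356456756592), 0.0119125135242939) [0.5099 0.3631 0.1072] 0.10734910431873318
(0.39148715138435364, -0.27330392599105835) 63
(0.6062842607498169, 0.21150536835193634) 64
(0.611190140247345, -0.2140459269285202) 88
(0.44625529646873474, 0.09401609003543854) 55
(0.5135343074798584, 0.3624143898487091) 51
```

View pics/end.png

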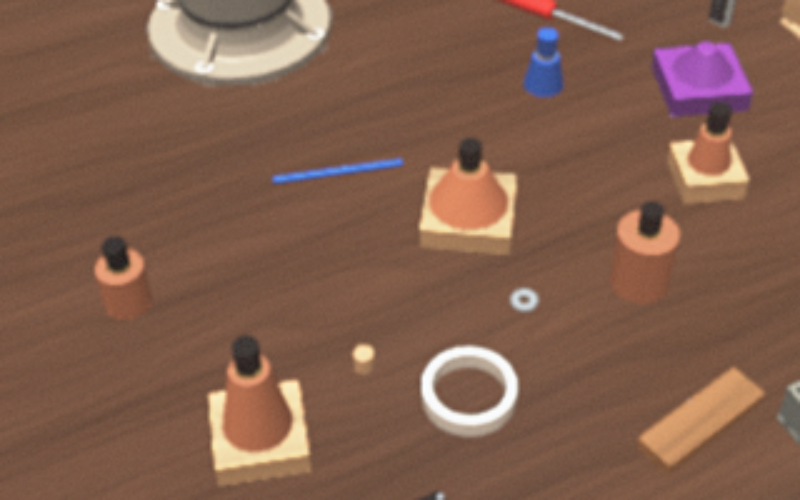

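All three shades sit upright on their own blocks, at (255,400), (470,185) and (715,140). The straight ones at (122,280) and (648,255) haven't moved. Handing in.

```bash
python3 -c "
from station import bot; print(bot.hand_in())"
```

```text
the job is handed in; nothing more can be done
None
```

All three tapered shades are seated upright on their own plugs and released, both straight-sided shades stand where they were, and I handed the job in at about 28 s; the hand-in returned no verdict.

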